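# Index a spacer under the sighting head

## Robot

A 6-joint arm with a two-finger parallel gripper is mounted at the origin on a cart in front of the work surface, level with it; the furniture and walls round the work are solid. World frame = base frame: x ahead of the robot, y to its left, z up, the work surface at z = 0. Lengths are in m, angles in rad, forces in N, time in s.
With the tool pointing down it reaches from about 0.35 to 1 m from the base axis. Payload 7.1 kg.
Tool frame: the origin (TCP) lies between the finger pads; the fingertips stand 22 mm ahead of it and the grasp point (between the pads) lies 3 mm ahead of it; z points along the fingers, y is the line along which they close (so a half turn about z gives the same grasp; the last joint's range is limited). The gripper opens to 85 mm and grips with 20 to 120 N. Pads are 22 mm wide; open, the fingers measure 114 mm over their backs; the gripper's body (76 mm by 85 mm) begins 54 mm behind the grasp point. The pads swing forward as they close: fully open they stand 13 mm farther back than shut.
Start: joints at [1.288, 0.423, 1.63, -0, 1.089, -0.019], TCP at [0.163, 0.603, 0.253] pointing down, gripper open.
Joint ranges: [-3, 3], [-0.9, 2.11], [0.09, 2.58], [-1.31, 4.45], [0.11, 2.69], [-2.54, 2.54]. Speed limits (rad/s): [2.39, 2.39, 3.01, 3.14, 3.14, 3.14].

## Interface

Orientations are given as a rotation vector (axis times angle).
In Python, from rig import manip gives the robot as it stands. The module is installed in compiled form; this text tells all that it offers. Calls block until the motion is done:
- manip.move_to(position, orientation): joint-space move of the TCP to a pose.
- manip.servo_line(position, orientation=None, rate=0.15): straight line of the TCP; orientation=None keeps the orientation; rate is the mean speed in m/s.
- manip.set_joints(angles): joint-space move.
- manip.command_gripper(opening, f_grip=None): finger opening in m; f_grip is the grip in N (None keeps the last); returns when the fingers have stopped.
- manip.hold(seconds).
- manip.solve_ik(position, orientation): joint angles nearest the present ones, or None.
- manip.camera(name): name is "scene" or "side" or "wrist"; returns a dict with "image" (420x560x3 uint8, red, green, blue), "fx", "fy", "cx", "cy" (pixels), "cam_to_world" (4x4, takes a point from camera to world coordinates); the wrist camera has in their place "mount" (4x4, takes a point from camera to tool coordinates, whose origin is the TCP and whose axes are the flange's). Camera axes: x right, y down, z forward; pixel columns grow to the right and rows downward; lengths in m; the calibration is good to about 2 mm. A picture is of the moment at which its call begins: read the wrist's pose just before it. There is no depth.
A pose or a line that the arm cannot do raises manip.IKError and nothing moves.
- manip.sign_off(): hands the job in; it is judged then, once.
Readings, each from a call of its own:
- manip.get_time(): time.
- manip.get_joint_positions(): joint angles.
- manip.get_joint_vel(): joint speeds.
- manip.get_tau(): joint torques, N m.
- manip.get_position(): TCP position.
- manip.get_ee_rot(): TCP orientation.
- manip.get_contact_force(): force on the tool from outside, world axes, zero at the start.
- manip.get_torque(): the same for the moment, N m.
- manip.get_width(): finger opening in m.
- manip.get_grip_force(): force on a finger pad.
Only numpy, scipy, OpenCV 4.12 (cv2) and the standard library are available. Lean on these libraries where they do the work, as an engineer would, in place of code of your own. Each camera call takes 0.05 s, during which the arm holds its last target. There are 200 camera calls.

## Task

Put the spacer that fits over the gauge pin fully down onto the pin of the slide carriage and let go of it; leave the other spacer on the desk. Then pinch the carriage's round grip post and slide the carriage along its rail towards the black sighting head until its ball clicks into the notch in front of the head, and finish still gripping the post with the ball in the notch. Leave everything else on the desk where it is.

Things in the scene. Friction and masses are not known exactly. Their poses are not given: they have to be found in the camera images.
- slide_base: Fixed slide unit on a 3 mm cutting mat: aluminium plate 94 x 360 x 10 mm with a raised steel rail. Origin on its underside under the rail's centre line, at mid length. Its y axis is the slide direction, towards the sighting head; the plate reaches 34 mm to the -x side and 60 mm to the +x side. Stop blocks at both ends, 32 mm high.
- carriage (a joint): Travel of the dark carriage (44 x 124 mm, top 32 mm up) along the base's +y, 0 to 0.16 m between stops. Rubs with 1.2 N and stays where left. A sprung ball in its +x side rides along the index bar and drops into the bar's one V notch: within about 4 mm of the notch it pulls it to the centre with up to 7 N; leaving takes about 9 N. Let go there, it centres itself.
- pin_foot (a point): Foot of the steel gauge pin on the carriage's top (32 mm above the base's underside), on the pin's axis. The pin is upright, 12 mm in diameter, 30 mm tall, its top 8 mm tapering to 6 mm. Axes as the slide base's. At the notch it lies on the sight line.
- grip_post (a point): Axis of the carriage's upright black grip post, 16 mm in diameter, at 56 mm above the base's underside; the post reaches from 32 to 72 mm above the base's underside (a 24 mm wide collar at its lowest 2 mm), 80 mm behind the pin (-y of the base). Best pinched across the rail (fingers along the base's x).
- index_bar: Fixed steel bar beside the rail (32 to 46 mm to its +x side), 250 mm long, top 34 mm above the base's underside, clamped at a different place along the base each time; on its back the black sighting head, 44 mm wide, 88 mm high, 47 to 87 mm from the rail, lens facing it. Origin on its underside under the rail's centre line, level with notch and lens; axes as the base's.
- sight_line (a point): Point over the rail's centre line, level with the notch and the lens, 32 mm above the base's underside; y runs along the slide. The carriage is in the notch when pin_foot is here.
- spacer_a: Aluminium tube spacer, outside diameter 28 mm, 40 mm long, bore 13.6 mm right through: the one that fits over the gauge pin. Stands on end on the desk. Origin in the centre of its underside, z up along its axis.
- spacer_b: Aluminium tube spacer, same outside (28 mm diameter, 40 mm long) but bore only 8.4 mm: does not go down the gauge pin. Stands on end on the desk. Origin as for spacer_a.
- usb_stick: Bystander: USB stick 18 x 48 x 8 mm lying on the desk. Origin centre of its underside.
- screwdriver: Bystander: screwdriver 158 mm long, 21 mm thick, lying on the desk along its y. Origin at its middle, on the desk.
Mind the look-alikes: they are no part of the job. What is shaped like the spacer_a but purple is not meant.

How it is judged:
By the outcome, as a careful person would: the job done as asked, in the order asked, and still so for the second after the job is handed in, while the arm keeps its last pose, push and grip.
It also fails if it takes over 48 s, if anything falls off the work surface, if the arm or the gripper's body presses on something with over 40 N, if the wrist force passes 120 N, or if a joint passes its speed limit or range.

## Working session

There is one attempt and no reset: what is moved stays moved. The work goes in short steps, each a Python script; the robot and the scene stay as the last script left them, time stands still between calls to the robot, and variables do not carry over. Pictures are saved under pics/ and viewed, at most 10 in all, crops included, and the job is handed in when it is done.

```bash
mkdir -p pics; python3 - <<'E'
from rig import manip
import cv2,numpy as np
for n in ["scene","side","wrist"]:
    c=manip.camera(n); cv2.imwrite(f"pics/{n}0.png",c["image"][:,:,::-1])
    np.savez(f"{n}0.npz",**c)
    print(n,c["fx"],c["fy"],c["cx"],c["cy"],np.round(c.get("cam_to_world",c.get("mount")),3).tolist())
print(manip.get_position(),manip.get_ee_rot(),manip.get_time())
E
```

```text
scene 414.7284612453164 414.7284612453164 277.95428731045496 210.3845212262696 [[0.451, -0.656, 0.605, -0.026], [-0.892, -0.345, 0.29, -0.074], [0.019, -0.671, -0.741, 0.734], [0.0, 0.0, 0.0, 1.0]]
side 425.71672561719987 425.71672561719987 280.59262304667214 215.97052705553003 [[1.0, -0.029, 0.005, 0.506], [-0.019, -0.521, 0.853, -0.548], [-0.022, -0.853, -0.521, 0.513], [0.0, 0.0, 0.0, 1.0]]
wrist 366.9551477274874 366.9551477274874 277.5365571164151 204.50167594319942 [[-0.0, -0.961, -0.277, 0.07], [1.0, -0.0, 0.001, 0.001], [-0.001, -0.277, 0.961, -0.122], [0.0, 0.0, 0.0, 1.0]]
[0.1628151  0.60298964 0.25270549] [-4.13134199e-01 -3.11408122e+00  1.94253561e-03] 0.15
```

View pics/scene0.png

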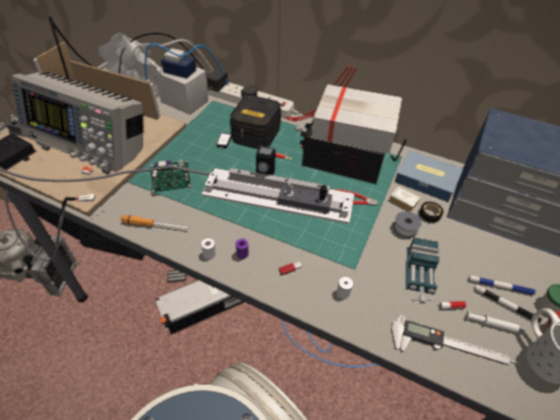

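View pics/side0.png

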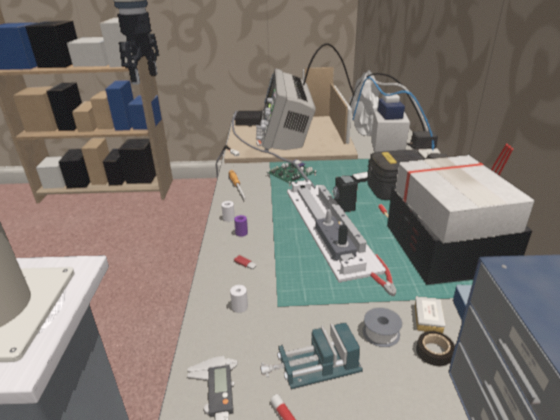

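Scene view: the candidates are white spacers at (208,248) and (345,287); the purple one at (242,248) is a decoy. The carriage is at about (300,195), with the post at (323,190) and the sighting head at (265,160). In the side view the spacers are at (228,211) and (239,298), the post at (342,232) and the head at (345,192). Next is a crop to compare the bores.

```bash
python3 - <<'E'
import cv2,numpy as np
s=cv2.imread("pics/scene0.png");d=cv2.imread("pics/side0.png")
def cr(i,u,v,w,h,W,H): return cv2.resize(i[v:v+h,u:u+w],(W,H),interpolation=cv2.INTER_CUBIC)
top=np.hstack([cr(s,193,230,32,32,200,200),cr(s,330,270,32,32,200,200),cr(d,212,194,32,32,200,200),cr(d,223,282,32,32,200,200)])
bot=np.hstack([cr(s,195,140,170,85,500,250),cr(d,280,170,120,110,300,250)])
cv2.imwrite("pics/crop1.png",np.vstack([top,bot]))
E
```

```text
(no output)
```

View pics/crop1.png

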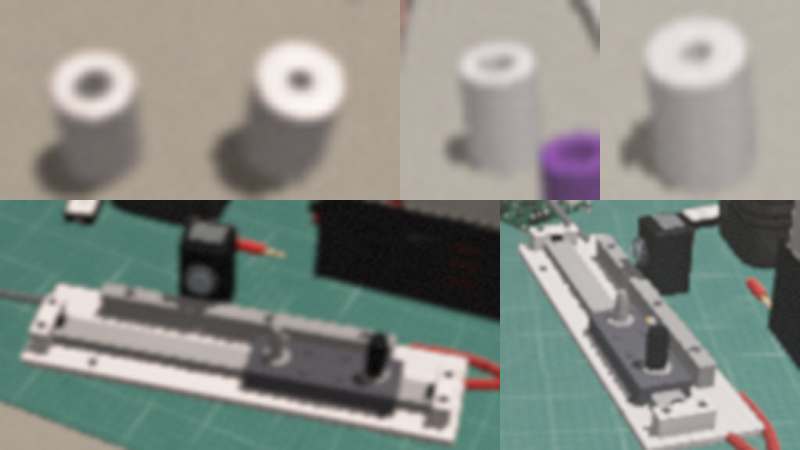

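Upper left (scene (208,243), side (227.5,204)) has the wide bore, about 0.48 of the outside diameter, so it is spacer_a. The one at (345,287) has about 0.32, so it is spacer_b. Now I'll triangulate.

```bash
cat > h.py <<'E'
from rig import manip
import cv2,numpy as np
from scipy.spatial.transform import Rotation as R
def ray(c,T,u,v):
    d=T[:3,:3]@np.array([(u-c["cx"])/c["fx"],(v-c["cy"])/c["fy"],1.]); return T[:3,3],d/np.linalg.norm(d)
def tri(rays):
    A=sum(np.eye(3)-np.outer(d,d) for o,d in rays); b=sum((np.eye(3)-np.outer(d,d))@o for o,d in rays)
    p=np.linalg.solve(A,b); return p,[round(float(np.linalg.norm(np.cross(p-o,d)))*1e3,1) for o,d in rays]
def atz(r,z): o,d=r; return o+d*(z-o[2])/d[2]
def toolT():
    T=np.eye(4);T[:3,:3]=R.from_rotvec(manip.get_ee_rot()).as_matrix();T[:3,3]=manip.get_position();return T
def wrist(name):
    T=toolT();c=manip.camera("wrist");W=T@c["mount"]; np.savez(name+".npz",**c,W=W)
    cv2.imwrite(f"pics/{name}.png",c["image"][:,:,::-1]); return c,W
def proj(c,W,p):
    q=np.linalg.inv(W)@np.append(p,1); return np.array([c["fx"]*q[0]/q[2]+c["cx"],c["fy"]*q[1]/q[2]+c["cy"]])
def down(yaw): # tool z down, tool y (closing) at angle yaw from world x
    y=np.array([np.cos(yaw),np.sin(yaw),0]);z=np.array([0,0,-1.]);return R.from_matrix(np.c_[np.cross(y,z),y,z]).as_rotvec()
E
python3 - <<'E'
from h import *
s=np.load("scene0.npz");d=np.load("side0.npz")
P={}
for n,a,b in [("spA",(207.9,243.4),(227.5,203.9)),("pintop",(287.5,182.5),(328.4,209.6)),("posttop",(323.6,186.9),(342.8,221.9)),("lens",(263,167.2),(336.8,192.9)),("spB",(341+.0,282.7),(238.8,290.5)),("purple",(242,243),(241,220))]:
    P[n],e=tri([ray(s,s["cam_to_world"],*a),ray(d,d["cam_to_world"],*b)]); print(n,P[n].round(4),e)
v=P["pintop"]-P["posttop"];print(np.linalg.norm(v[:2]),np.degrees(np.arctan2(v[1],v[0])))
print(R.from_rotvec(manip.get_ee_rot()).as_matrix().round(3))
E
```

```text
spA [0.3909 0.2884 0.037 ] [0.4, 0.4]
pintop [0.6096 0.2089 0.0628] [0.8, 0.8]
posttop [0.6239 0.126  0.0803] [3.6, 3.6]
lens [0.6369 0.2883 0.0571] [0.6, 0.6]
spB [0.4346 0.0043 0.0292] [0.2, 0.2]
purple [0.4259 0.2258 0.0334] [1.1, 1.1]
0.0841616144832614 99.80318092611073
[[-0.965  0.261 -0.   ]
 [ 0.261  0.965 -0.001]
 [ 0.    -0.001 -1.   ]]
```

```bash
python3 - <<'E'
from h import *
o=down(np.radians(9.8)); print(o, manip.solve_ik([.39,.288,.2],o))
manip.move_to([.615,.19,.22],o); wrist("w3")
manip.servo_line([.595,.13,.22]); wrist("w4")
manip.move_to([.42,.30,.20],o); wrist("w1")
manip.servo_line([.39,.288,.17]); wrist("w2")
im=[cv2.imread(f"pics/w{i}.png") for i in (1,2,3,4)]
cv2.imwrite("pics/quad.png",cv2.resize(np.vstack([np.hstack(im[:2]),np.hstack(im[2:])]),(800,600),interpolation=cv2.INTER_AREA))
print(manip.get_time(),manip.get_joint_positions())
E
```

```text
[2.02357406 2.40307145 0.        ] [ 6.11527509e-01  2.95834477e-01  1.97615308e+00 -4.44089210e-16
  8.69605097e-01  4.40485243e-01]
4.525 [ 6.10299256e-01  3.45388738e-01  1.99345032e+00 -1.02227577e-04
  8.01020200e-01  4.40273294e-01]
```

View pics/quad.png

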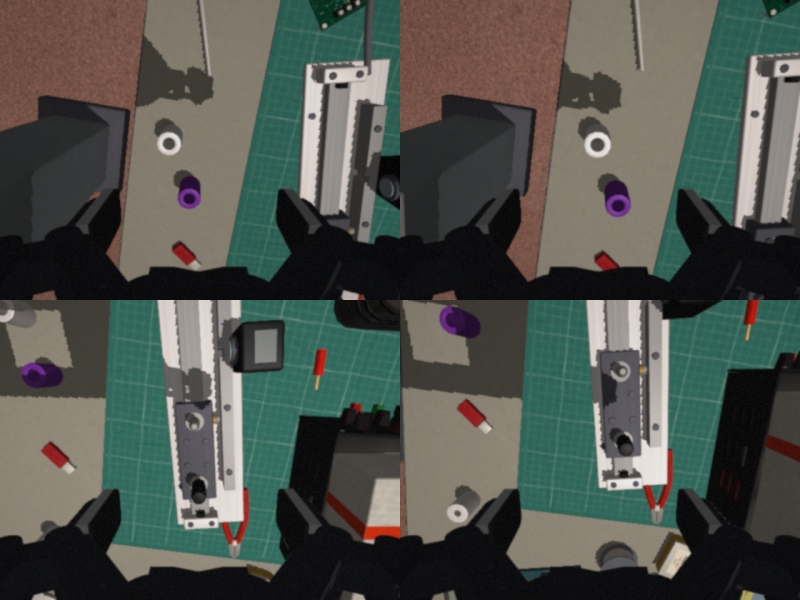

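w1 and w2 show spacer_a at (237,202) and (276,203). In w3 and w4 the pin is at (273,169) and (309,99), and the post at (279,263) and (315,200). The head lens in w3 is at about (322,68). Now the sub-pixel measurement.

```bash
python3 - <<'E'
from h import *
w={i:np.load(f"w{i}.npz") for i in (1,2,3,4)}
r=[]
for i,(u,v) in ((1,(237,202)),(2,(276,203))):
    g=cv2.cvtColor(w[i]["image"],cv2.COLOR_RGB2GRAY)[v-30:v+30,u-30:u+30]
    for t in (170,200,220):
        m=(g>t).astype(np.uint8);cs,_=cv2.findContours(m,cv2.RETR_EXTERNAL,cv2.CHAIN_APPROX_NONE)
        c=max(cs,key=cv2.contourArea);e=cv2.fitEllipse(cv2.convexHull(c));print(i,t,np.round(e[0],1)+[u-30,v-30],np.round(e[1],1))
        if t==200:r.append(ray(w[i],w[i]["W"],e[0][0]+u-30,e[0][1]+v-30))
print("spA top",tri(r),[atz(q,.04) for q in r])
def cr(i,u,v,a,b,k): return cv2.resize(w[i]["image"][v:v+b,u:u+a,::-1],None,fx=k,fy=k,interpolation=cv2.INTER_CUBIC)
A=cr(3,240,140,75,150,4) # 300x600
B=cr(4,275,70,75,150,4)
C=cr(3,290,25,50,150,4)
cv2.imwrite("pics/crop2.png",np.hstack([A,B,C]))
E
```

```text
1 170 [236.3 200.8] [31.2 32.6]
1 200 [237.  200.6] [28.5 30.3]
1 220 [242.5 198.2] [15.6 22.4]
2 170 [276.2 202.4] [35.4 36.6]
2 200 [276.6 202.2] [33.5 34.4]
2 220 [277.2 201.8] [30.1 32.3]
spA top (array([0.39079219, 0.28786017, 0.03904601]), [0.0, 0.0]) [array([0.39085204, 0.28815017, 0.04      ]), array([0.39075012, 0.28811045, 0.04      ])]
```

View pics/crop2.png

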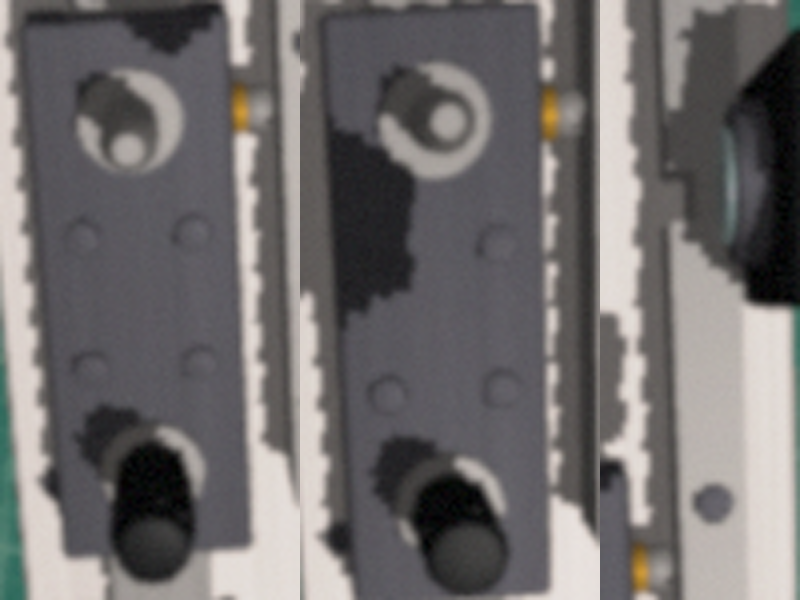

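```bash
python3 - <<'E'
from h import *
a=np.load("w3.npz");b=np.load("w4.npz")
ra=lambda u,v:ray(a,a["W"],u,v)
rb=lambda u,v:ray(b,b["W"],u,v)
pt=tri([ra(272,177.5),rb(311.75,99.5)]);ft=tri([ra(272.5,170.25),rb(308.5,100.25)]);po=tri([ra(278,277),rb(317,209.5)])
print("pintop",pt,atz(ra(272,177.5),.065),atz(rb(311.75,99.5),.065));print("foot",ft,atz(ra(272.5,170.25),.0355),atz(rb(308.5,100.25),.0355));print("post",po,atz(ra(278,277),.075),atz(rb(317,209.5),.075))
v=pt[0]-po[0];print(np.hypot(*v[:2]),np.degrees(np.arctan2(v[1],v[0])))
# slide direction from carriage edges in w3: left & right edges at top z=.035
L=[atz(ra(240+x/4,140+y/4),.035)for x,y in((27,25),(63,555),(222,15),(250,545))]
for i,j in((0,1),(2,3)):
    q=L[i]-L[j];print("edge",np.degrees(np.arctan2(q[1],q[0])),np.linalg.norm(q))
print("notch",atz(ra(308.75,73),.037))
E
```

```text
pintop (array([0.60835605, 0.20398974, 0.06834167]), [0.3, 0.3]) [0.60868371 0.20321132 0.065     ] [0.60839909 0.20411865 0.065     ]
foot (array([0.60858864, 0.20351786, 0.03647241]), [0.1, 0.1]) [0.60868583 0.2033096  0.0355    ] [0.60858958 0.20355387 0.0355    ]
post (array([0.6270156 , 0.12559906, 0.07451421]), [0.2, 0.2]) [0.62682027 0.12591109 0.075     ] [0.62709058 0.12567592 0.075     ]
0.08058087880587528 103.38911177997325
edge 102.45140453834432 0.12194345769469692
edge 103.68162682109984 0.12162387403103639
notch [0.62371378 0.28464203 0.037     ]
```

```bash
python3 - <<'E'
from h import *
o=down(np.radians(13.2)); s=np.array([.3908,.288]); p=np.array([.6086,.2036])
manip.command_gripper(.06,40)
manip.move_to([*s,.09],o); manip.servo_line([*s,.032],rate=.1)
manip.command_gripper(.0,40); print("w",manip.get_width(),manip.get_grip_force())
manip.servo_line([*s,.15],rate=.2); print("w",manip.get_width(),manip.get_position())
manip.move_to([*p,.15],o); wrist("w5")
manip.servo_line([*p,.110],rate=.08); manip.hold(.3); f0=manip.get_contact_force(); print(f0.round(1))
z=.110
while z>.0675:
    z-=.003; manip.servo_line([*p,z],rate=.05); f=manip.get_contact_force()-f0
    print(round(z,4),manip.get_position().round(4),f.round(1))
    if f[2]>8: break
wrist("w6");sc=manip.camera("side")["image"][150:290,250:420,::-1]
cv2.imwrite("pics/chk.png",np.hstack([cv2.resize(cv2.imread("pics/w6.png"),(440,330)),cv2.resize(sc,(360,330))]))
print(manip.get_time())
E
```

```text
w 0.02681142176653091 38.96153166890144
w 0.02660879875970058 [0.39033535 0.28765869 0.14948252]
[-0.5 -0.  -0.4]
0.107 [0.6084 0.2035 0.1068] [ 0.3 -0.5 -0.4]
0.104 [0.6084 0.2035 0.1037] [ 0.4 -0.7 -0.4]
0.101 [0.6084 0.2035 0.1007] [1.7 0.8 0.3]
0.098 [0.6084 0.2035 0.0977] [ 1.1  0.4 -0.7]
0.095 [0.6084 0.2035 0.0947] [ 0.7 -0.2 -0.1]
0.092 [0.6084 0.2036 0.0918] [ 0.6  0.7 -0.3]
0.089 [0.6085 0.2035 0.0887] [ 0.5  0.5 -0.9]
0.086 [0.6085 0.2036 0.0857] [-0.5  0.6 -0.8]
0.083 [0.6086 0.2036 0.0828] [-0.5 -0.  -0.2]
0.08 [0.6086 0.2036 0.0798] [ 0.1 -0.4 -0.6]
0.077 [0.6087 0.2036 0.0768] [ 0.8 -1.1 -0.6]
0.074 [0.6087 0.2036 0.0738] [-0.3 -0.9 -0.1]
0.071 [0.6086 0.2036 0.0708] [0.1 0.3 0.4]
0.068 [0.6087 0.2036 0.0679] [-0.1  0.5  0. ]
0.065 [0.6088 0.2038 0.0677] [-9.4 -1.5 22.9]
12.9667
```

View pics/chk.png

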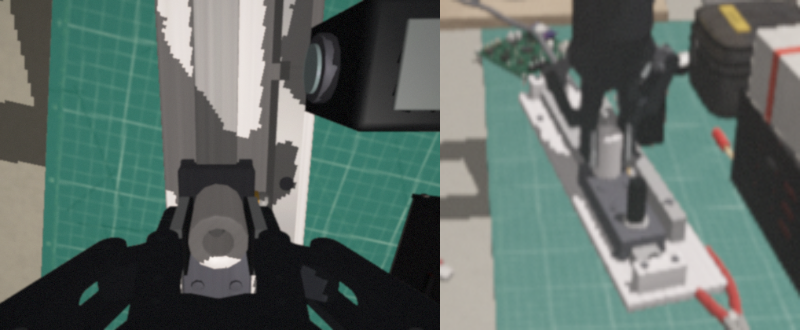

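Seated: it stopped at z 0.0677 with a 23 N rise. The picture shows the spacer down over the pin with the post behind it, and the notch and lens at about (275,72) in the left panel. Next: release, grip the post and slide.

```bash
python3 - <<'E'
from h import *
a=np.radians(103.2);u=np.array([np.cos(a),np.sin(a)])
o=down(np.radians(13.2)); p=np.array([.6086,.2036]); q=p-.08*u
manip.servo_line([*p,.068],rate=.05)
manip.command_gripper(.045); print("w",manip.get_width())
manip.servo_line([*p,.13],rate=.12)
manip.servo_line([*q,.13],rate=.12);wrist("w7")
manip.servo_line([*q,.066],rate=.1)
manip.command_gripper(0,40); manip.hold(.2);print("w",manip.get_width(),manip.get_position(),manip.get_contact_force().round(1),manip.get_time())
for d in list(np.arange(.01,.066,.011))+[.067,.069,.071,.073,.0755]:
    manip.servo_line([*(q+d*u),.066],rate=.06); f=manip.get_contact_force(); print(round(d,4),((manip.get_position()[:2]-q)@u).round(4),(f[:2]@u).round(1),f.round(1))
c,W=wrist("w8")
cv2.imwrite("pics/chk2.png",np.hstack([cv2.resize(cv2.imread("pics/w7.png"),(400,300)),cv2.resize(cv2.imread("pics/w8.png"),(400,300))]))
print(manip.get_time())
E
```

```text
w 0.04469184546791441
w 0.014788873057758403 [0.626275   0.12553824 0.06691894] [-4.5 -0.8  6.7] 16.4333
0.01 0.0103 1.6 [-4.3  0.6  5.5]
0.021 0.0214 -0.4 [-5.1 -1.6  6.4]
0.032 0.0324 1.6 [-5.1  0.5  5.5]
0.043 0.0435 3.1 [-5.5  1.9  6.4]
0.054 0.0544 1.2 [-4.6  0.2  6.1]
0.065 0.0654 1.0 [-4.9 -0.1  4.9]
0.067 0.0671 -0.7 [-4.  -1.6  6.7]
0.069 0.0691 0.9 [-4.4 -0.1  6.8]
0.071 0.0715 3.0 [-5.5  1.8  6. ]
0.073 0.0738 4.6 [-6.6  3.2  6.8]
0.0755 0.075 -3.4 [-3.5 -4.4  6.9]
19.7167
```

View pics/chk2.png

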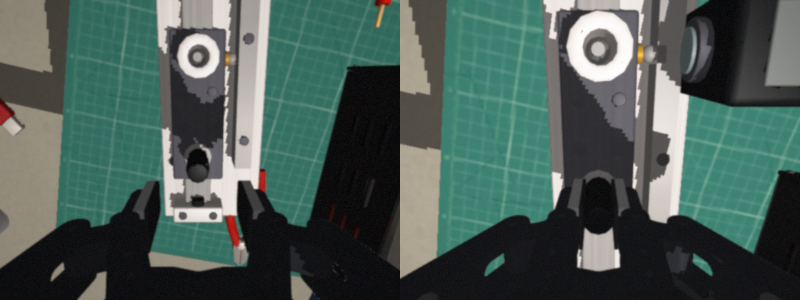

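The left panel shows the spacer seated and free. The right shows the ball at the notch, level with the lens (about row 50). I'll release so it self-centres, regrip and check.

```bash
python3 - <<'E'
from h import *
a=np.radians(103.2);u=np.array([np.cos(a),np.sin(a)])
manip.command_gripper(.03); manip.hold(.6); print("free",manip.get_contact_force().round(1),manip.get_position().round(4)); wrist("w9")
manip.command_gripper(0,40); manip.hold(.4); f=manip.get_contact_force(); print("grip",f.round(1),(f[:2]@u).round(2),manip.get_width(),manip.get_grip_force(),manip.get_position().round(4)); wrist("w10")
k=lambda n:cv2.resize(cv2.imread(f"pics/{n}.png")[0:140,210:400],None,fx=2.1,fy=2.1,interpolation=cv2.INTER_CUBIC)
s=manip.camera("side")["image"][150:290,250:440,::-1]
cv2.imwrite("pics/chk3.png",np.vstack([np.hstack([k("w8"),k("w9")]),np.hstack([k("w10"),cv2.resize(s,None,fx=2.1,fy=2.1)])]))
print(manip.get_time())
g=[cv2.cvtColor(cv2.imread(f"pics/{n}.png"),cv2.COLOR_BGR2GRAY)[0:130,220:330] for n in("w8","w9","w10")]
for x in g:
    m=(x>190).astype(np.uint8);c=max(cv2.findContours(m,cv2.RETR_EXTERNAL,cv2.CHAIN_APPROX_NONE)[0],key=cv2.contourArea);print(np.round(cv2.fitEllipse(cv2.convexHull(c))[0],1))
E
```

```text
free [-0.2 -0.2  0.5] [0.6096 0.1992 0.066 ]
grip [-5.  -0.7  5.6] 0.46 0.01511044507178198 39.19871807098389 [0.6089 0.1991 0.0661]
21.4417
[59.9 64.5]
[57.4 68.3]
[59.8 68.2]
```

View pics/chk3.png

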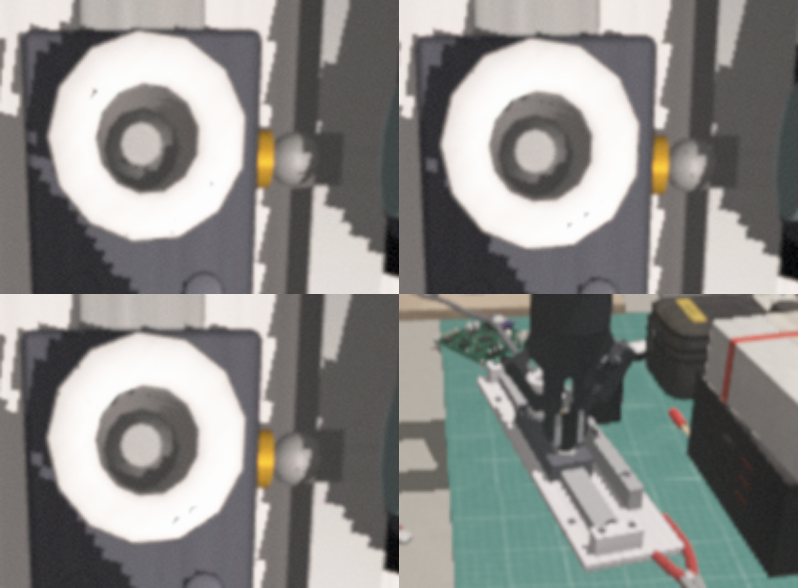

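After regripping, the ball sits centred in the notch, level with the lens. The spacer is down on the pin with the pin visible in its bore, and the along-rail force is about 0.5 N.

```bash
python3 -c "
from rig import manip
print(manip.sign_off())"
```

```text
the job is handed in; nothing more can be done
None
```

Done and handed in: the wide-bore spacer is seated on the gauge pin and released, and the carriage's ball is in the notch with the gripper still holding the post (about 21.5 s used).

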